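# Shut off the misting valve with the tired spring

### The arm

A 7-joint arm with a two-finger parallel gripper is mounted at the origin on the work surface. World frame = base frame: x ahead of the robot, y to its left, z up, the work surface at z = 0. Lengths are in m, angles in degrees, forces in N, time in s.
With the tool pointing down it reaches from about 0.425 to 0.875 m from the base axis. Payload 4.7 kg.
Tool frame: the origin (TCP) lies between the finger pads; the fingertips stand 19 mm ahead of it and the grasp point (between the pads) is the TCP; x points along the fingers, z is the direction in which the jaws open and shut, and the axes are right-handed (so a half turn about x gives the same grasp; the last joint's range is limited). The gripper opens to 87 mm and grips with 3 to 60 N. Pads are 19 mm wide; open, the fingers measure 117 mm over their backs; the gripper's body (75 mm by 190 mm) begins 51 mm behind the grasp point.
Start: joints at [71.224, 18.392, -4.016, 83.108, 1.295, 78.541, -3.26], TCP at [0.218, -0.612, 0.215] pointing down, gripper open.
Joint ranges: [-163.93, 163.93], [-17.29, 119.83], [-79.2, 71.16], [3.27, 140.29], [-89.18, 269.18], [5.43, 117.66], [-154.24, 154.24]. Speed limits (degrees/s): [147.25, 147.25, 180, 180, 180, 180, 180].

### API

Orientations are given as [roll, pitch, yaw] about the fixed x, y, z axes, in that order (R = Rz(yaw) Ry(pitch) Rx(roll)).
In Python, from cell import monitor, read_camera, camera_model, env, regions_of gives the robot as it stands. The module is installed in compiled form; this text tells all that it offers.
- The arm moves only by the tool step_arm, never from a script. Its argument "deltas" is a list of rows, each a list of 5 numbers: the gripper's target within -1 to 1 (fully open at 1, half-way at 0, shut at -1), then the shift along the tool's x, y, z in m, then the turn about the tool's x in degrees. A call has 1 to 12 rows; each row is the pose to reach, as a shift and turn from the pose commanded when the call began, along the tool's axes at that moment; what a row does not reach only later rows make up. A row lasts 1/8 s, in which the tool goes at most 62.5 mm and 10.7 degrees, less where a joint would pass 70% of its speed; a pose out of reach is approached as far as the arm can. A call with a gripper value outside its range is refused whole. The fingers move at their own pace and stop on an object; "newtons" is the grip in N (left out, the last holds). Time passes only in rows, so rows that repeat a pose let the fingers close. It gives the time, the measured TCP pose, the force and the opening at its end, in the units of the state.
- monitor.get_obs(): the state, without advancing time (a new reading comes with each control period).
- read_camera(name): name is "side" or "top"; returns (picture, depth): 480x640x3 uint8, red, green, blue; 480x640 float32, m along the optical axis (not along the pixel's ray), 0 where there is no reading.
- camera_model(name): a dict with "fx", "fy", "cx", "cy" (pixels), "k1" (the pictures are not rectified: a ray, as slopes to the right and down, at radius r is drawn at 1 + k1 r^2 times it, then the intrinsics apply), "xyz" and "attitude" of the camera in the world. Camera axes: x right, y down, z forward; pixel columns grow to the right and rows downward; lengths in m; the calibration is good to about 2 mm. A picture is of the moment at which its call begins. camera_model takes no time and is no camera call.
- env.sign_off(): hands the job in, once; it reports no verdict.
Trained networks look in the newest picture that a camera, given by its name, has taken for a name from the list of things; names that differ only in an ending like _2 or _b are one class to them, and where a whole thing is asked for, a point or a joint stands for the part that bears it (a point fixed in the world has none). Each returns a list of dicts, best first, with "p" (0 to 1); they miss things now and then, are a little off and sometimes report something else, mostly with a low value. They report only what shows in the picture. A call takes as long as a camera call.
- regions_of(camera, thing): "pixels" (480x640 bool, what is visible of it) and "pixel" ([column, row] in pixels, amid what is visible of it).
The state is a dict: "time_s": time; "qpos": joint angles; "joint_velocities": joint speeds; "effort": joint torques, N m; "tool_pos": TCP position; "tool_rot": TCP orientation; "force": force on the tool from outside, world axes, zero at the start; "wrist_torque": the same for the moment, N m; "grip_width": finger opening in m.
Only numpy, scipy, OpenCV 4.12 (cv2) and the standard library are available. Lean on these libraries where they do the work, as an engineer would, in place of code of your own. Each camera call takes 0.05 s, during which the arm holds its last target. There are 200 camera calls.

### The job

One of the three like valves on the misting manifold has a tired plunger spring. Push their plungers down from above, one valve after another and always with the same light push of about 6 N, until you have felt the tired one, which sinks at least three times as deep as a sound one; never ram a sound plunger down near its stop. Then swing that valve's own lever all the way over towards its plunger to shut it, and leave the other two levers as they are, open.

Things in the scene. Friction and masses are not known exactly. Their poses are not given: they have to be found in the camera images.
- manifold: fixed aluminium plate 170 (x) by 330 (y) by 10 mm; black pipe along its +x edge. Across it stand three like green valve blocks, 130 (x) by 46 (y) by 30 mm, centred on its x = 0 and y = -115, 0 and +115 mm, in any order. On each: sprung steel plunger at x = +40 mm, round flat head 28 mm across, top 62 mm over the bench; lever with pivot at x = -40 mm. Origin: centre of underside, z up
- pin_a (a joint): how far the plunger of valve a (unknown which of the three places) is pushed down, in m: 0 free, 0.012 at its stop; it springs back. Under 6 N a sound plunger sinks 2 to 3 mm, the tired one about 10 mm (the tired one meets its stop at 7 N, a sound one at over 20 N)
- pin_b (a joint): how far the plunger of valve b (unknown which of the three places) is pushed down, in m: 0 free, 0.012 at its stop; it springs back. Under 6 N a sound plunger sinks 2 to 3 mm, the tired one about 10 mm (the tired one meets its stop at 7 N, a sound one at over 20 N)
- pin_c (a joint): how far the plunger of valve c (unknown which of the three places) is pushed down, in m: 0 free, 0.012 at its stop; it springs back. Under 6 N a sound plunger sinks 2 to 3 mm, the tired one about 10 mm (the tired one meets its stop at 7 N, a sound one at over 20 N)
- lever_a (a joint): shut-off lever of valve a, angle in rad: 0 = open, leaning 0.6 rad to -x (manifold's axes); grows as it swings over to +x; 1.2 = shut, at its stop. Steel bar 10 mm thick, black ball 20 mm across centred 60 mm from the pivot; the pivot is 48 mm above the bench. Takes 2 to 3 N to push, stays where left
- lever_b (a joint): shut-off lever of valve b, angle in rad: 0 = open, leaning 0.6 rad to -x (manifold's axes); grows as it swings over to +x; 1.2 = shut, at its stop. Steel bar 10 mm thick, black ball 20 mm across centred 60 mm from the pivot; the pivot is 48 mm above the bench. Takes 2 to 3 N to push, stays where left
- lever_c (a joint): shut-off lever of valve c, angle in rad: 0 = open, leaning 0.6 rad to -x (manifold's axes); grows as it swings over to +x; 1.2 = shut, at its stop. Steel bar 10 mm thick, black ball 20 mm across centred 60 mm from the pivot; the pivot is 48 mm above the bench. Takes 2 to 3 N to push, stays where left

How it is judged:
By the outcome, as a careful person would: the job done as asked, in the order asked, and still so for the second after the job is handed in, with the robot touching nothing.
It also fails if it takes over 48 s, if anything falls off the work surface, if the arm or the gripper's body presses on something with over 40 N, if the wrist force passes 120 N, or if a joint passes its speed limit or range.

## Working session

There is one attempt and no reset: what is moved stays moved. The work goes in short steps, Python scripts to look and compute and a tool call to move; the robot and the scene stay as the last step left them, time stands still between calls to the robot, and variables do not carry over. Pictures are saved under pics/ and viewed, about 8 in all and at most 12, crops included, and the job is handed in when it is done.

Besides the shell and the picture viewer there is one more tool, called after "Emit:" as name(argument=value, ...), one argument or row to a line, values as JSON. step_arm: Moves the arm, as the interface text tells. Its arguments: {"type":"object","properties":{"deltas":{"type":"array"},"newtons":{"type":"number"}},"required":["deltas"]}

```bash
mkdir -p pics; cat > h.py <<'E'
import numpy as np, cv2
from scipy.spatial.transform import Rotation as R
from cell import monitor, read_camera, camera_model, env, regions_of
def cloud(cam, depth):
    m=camera_model(cam); v,u=np.mgrid[0:480,0:640]
    K=np.array([[m['fx'],0,m['cx']],[0,m['fy'],m['cy']],[0,0,1.]])
    p=cv2.undistortPoints(np.stack([u,v],-1).reshape(-1,1,2).astype(float),K,np.array([m['k1'],0,0,0.])).reshape(480,640,2)
    c=np.dstack([p*depth[...,None],depth])
    return c@R.from_euler('xyz',m['attitude'],degrees=True).as_matrix().T+np.array(m['xyz'])
E
python3 - <<'E'
from h import *
o=monitor.get_obs(); print({k:np.round(o[k],3) for k in ('time_s','tool_pos','tool_rot','force','grip_width')})
for c in('side','top'):
    p,d=read_camera(c); cv2.imwrite(f'pics/{c}0.png',p[...,::-1]); print(c,camera_model(c))
    W=cloud(c,d); W[d==0]=np.nan
    for t in('manifold','pin_a','lever_a'):
        for r in regions_of(c,t):
            w=W[r['pixels']]; print(t,round(r['p'],2),np.round(r['pixel']),r['pixels'].sum(),np.round(np.nanmedian(w,0),3),np.round(np.nanpercentile(w,2,axis=0),3),np.round(np.nanpercentile(w,98,axis=0),3))
E
```

```text
{'time_s': np.float64(0.0), 'tool_pos': array([ 0.218, -0.612,  0.214]), 'tool_rot': array([-175.93 ,   89.891,  113.656]), 'force': array([-0.931,  0.053,  0.407]), 'grip_width': np.float64(0.087)}
side {'fx': 529.7089807861054, 'fy': 529.7089807861054, 'cx': 325.02168100842476, 'cy': 244.03215256887196, 'k1': -0.0847678811753184, 'xyz': array([0.29260445, 0.61621809, 0.45531714]), 'attitude': array([-121.68314396,   -0.4591161 , -154.87977005])}
manifold 0.96 [322. 289.] 7843 [0.532 0.093 0.01 ] [ 0.464 -0.139  0.002] [0.64  0.19  0.036]
pin_a 0.73 [274. 271.] 292 [0.596 0.123 0.06 ] [0.585 0.109 0.042] [0.608 0.133 0.062]
pin_a 0.57 [317. 233.] 221 [0.59 0.01 0.06] [ 0.578 -0.005  0.041] [0.602 0.02  0.062]
pin_a 0.47 [351. 205.] 179 [ 0.583 -0.105  0.059] [ 0.572 -0.12   0.041] [ 0.594 -0.094  0.062]
lever_a 0.86 [408. 199.] 316 [ 0.482 -0.099  0.085] [ 0.464 -0.275 -0.001] [ 0.532 -0.093  0.107]
lever_a 0.74 [374. 233.] 383 [0.49  0.016 0.086] [ 0.474 -0.084  0.043] [0.515 0.025 0.108]
lever_a 0.73 [341. 274.] 450 [0.496 0.13  0.087] [0.479 0.057 0.022] [0.528 0.138 0.108]
top {
[... 287 characters left out ...]
.015 0.012] [ 0.468 -0.162  0.007] [0.64  0.172 0.039]
pin_a 0.77 [412. 222.] 234 [ 0.586 -0.109  0.063] [ 0.574 -0.121  0.059] [ 0.597 -0.097  0.067]
pin_a 0.67 [337. 218.] 219 [0.593 0.005 0.063] [ 0.58  -0.007  0.059] [0.604 0.016 0.066]
pin_a 0.47 [266. 216.] 253 [0.599 0.12  0.063] [0.587 0.107 0.059] [0.612 0.132 0.067]
lever_a 0.79 [413. 291.] 294 [ 0.481 -0.103  0.091] [ 0.46  -0.119  0.008] [ 0.509 -0.095  0.11 ]
lever_a 0.71 [338. 285.] 261 [0.49  0.011 0.102] [0.475 0.003 0.049] [0.516 0.02  0.112]
lever_a 0.67 [260. 281.] 276 [0.498 0.125 0.102] [0.481 0.117 0.04 ] [0.523 0.135 0.112]
lever_a 0.6 [412. 222.] 251 [ 0.585 -0.11   0.063] [ 0.573 -0.122  0.059] [ 0.598 -0.097  0.067]
```

View pics/top0.png

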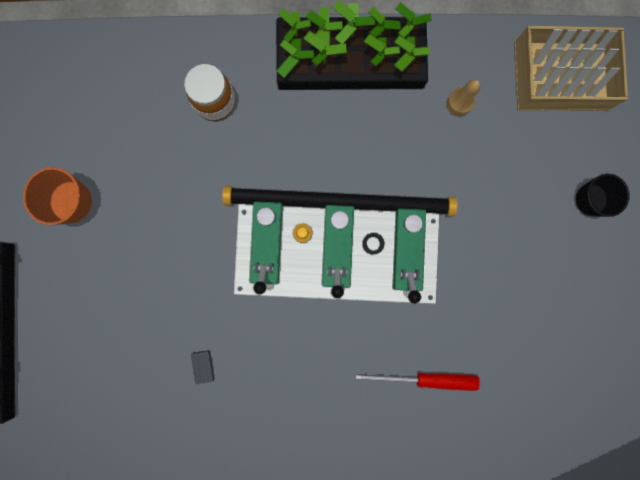

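View pics/side0.png

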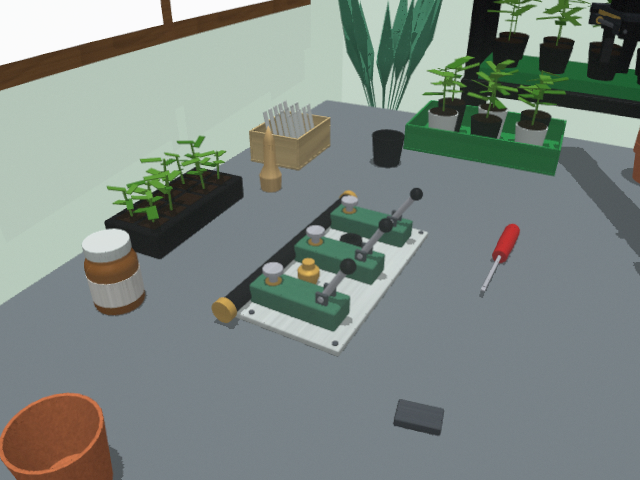

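The top view shows the plungers at about (266,216), (340,219) and (413,223). The black lever balls are at (260,288), (338,291) and (414,297), all leaning to -x. The side view agrees to about 3 mm. The detection at (412,222) labelled as a lever is really a plunger, so I ignore it.

```bash
cat >> h.py <<'E'
P=np.array([[.598,.1215],[.5915,.0065],[.5845,-.108]])
def rel(x,y,z):
    o=monitor.get_obs(); M=R.from_euler('xyz',o['tool_rot'],degrees=True).as_matrix()
    return np.round(M.T@(np.array([x,y,z])-o['tool_pos']),4)
E
python3 - <<'E'
from h import *
o=monitor.get_obs(); print(np.round(R.from_euler('xyz',o['tool_rot'],degrees=True).as_matrix(),3), o['qpos'])
for p in P: print(rel(*p,.11))
E
```

```text
[[-0.     0.942  0.335]
 [ 0.     0.335 -0.942]
 [-1.    -0.    -0.   ]] [71.22461431 18.39811288 -4.01633168 83.11599838  1.29484359 78.54016839
 -3.26016464]
[ 0.105   0.6042 -0.564 ]
[ 0.105   0.5595 -0.4578]
[ 0.105   0.5145 -0.3523]
```

Emit:
step_arm(
  deltas=[
    [-1,0,0.047,-0.032,2],
    [-1,0,0.094,-0.064,4],
    [-1,0.01,0.14,-0.096,6.5],
    [-1,0.02,0.187,-0.128,9],
    [-1,0.03,0.234,-0.16,11],
    [-1,0.04,0.281,-0.192,13.5],
    [-1,0.05,0.327,-0.224,15.5],
    [-1,0.06,0.374,-0.256,18],
    [-1,0.07,0.421,-0.288,20],
    [-1,0.08,0.468,-0.32,22],
    [-1,0.09,0.5145,-0.3523,22.8],
    [-1,0.1,0.5145,-0.3523,22.8],
  ],
  newtons=20,
)

```text
time_s: 1.9
tool_pos: [0.5869, -0.1014, 0.115]
tool_rot: [153.4, 89.8, 60.7]
force: [-0.7, 0.2, -0.2]
grip_width: 0.0006
```

```bash
python3 - <<'E'
from h import *
o=monitor.get_obs(); print({k:np.round(o[k],4) for k in ('time_s','tool_pos','tool_rot','force','grip_width','qpos')})
for p in P: print(rel(*p,.087))
E
```

```text
{'time_s': np.float64(1.9), 'tool_pos': array([ 0.5869, -0.1014,  0.115 ]), 'tool_rot': array([153.367 ,  89.7727,  60.6686]), 'force': array([-0.6739,  0.1661, -0.1847]), 'grip_width': np.float64(0.0006), 'qpos': array([ 29.4249,  17.6235, -26.1268,  97.5791,   8.1271,  66.6168,
       -91.5586])}
[ 0.0288  0.0006 -0.223 ]
[ 0.0284 -0.0005 -0.1079]
[ 0.028  -0.0021  0.0069]
```

Emit:
step_arm(
  deltas=[
    [-1,0.008,0,0,0],
    [-1,0.02,0,0,0],
    [-1,0.02,0,0,0],
    [-1,0.02,0,0,0],
  ],
)

```text
time_s: 2.4
tool_pos: [0.5844, -0.109, 0.0953]
tool_rot: [39.3, 90.0, -54.0]
force: [0.1, -0.4, -0.1]
grip_width: 0.0003
```

```bash
python3 - <<'E'
from h import *
o=monitor.get_obs(); print({k:np.round(o[k],4) for k in ('time_s','tool_pos','tool_rot','force','joint_velocities')})
for p in P: print(rel(*p,.083))
p,d=read_camera('side'); cv2.imwrite('pics/s1.png',cv2.resize(p[140:320,220:460,::-1],None,fx=3,fy=3))
E
```

```text
{'time_s': np.float64(2.4), 'tool_pos': array([ 0.5844, -0.109 ,  0.0953]), 'tool_rot': array([ 39.3301,  89.9703, -53.9671]), 'force': array([ 0.1295, -0.3738, -0.0544]), 'joint_velocities': array([-0.2601, -0.1892, -0.3451, -0.429 , -0.0483,  0.0465, -0.04  ])}
[ 0.0122  0.0003 -0.2309]
[ 0.0123  0.0005 -0.1157]
[ 0.0123  0.0001 -0.001 ]
```

View pics/s1.png

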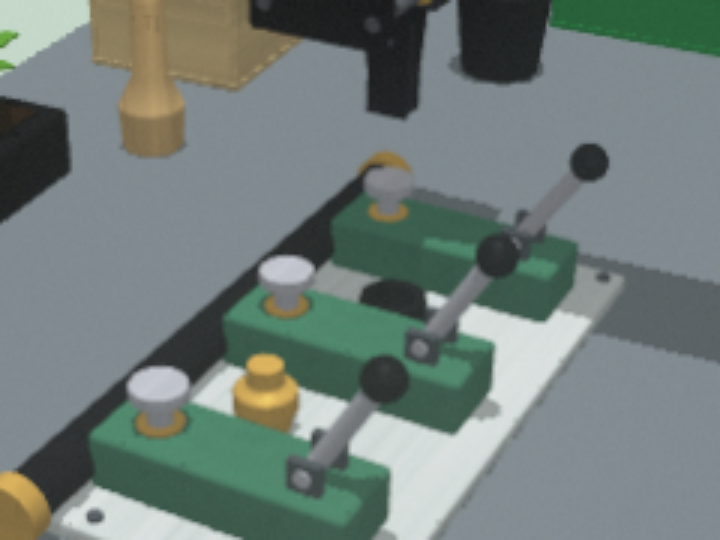

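The crop shows the fingertip at (392,115) and the -y plunger head at (388,180). That gap looks bigger than the expected 14 mm, so I check it with depth.

```bash
python3 - <<'E'
from h import *
print(np.round(monitor.get_obs()['tool_pos'],4))
p,d=read_camera('side');W=cloud('side',d)
for v in range(164,206,3): print(v,np.round(W[v,350],3),p[v,350])
p,d=read_camera('top');W=cloud('top',d)
for u in range(380,445,5): print(u,np.round(W[222,u],3),p[222,u])
E
```

```text
[ 0.5847 -0.1087  0.0955]
164 [ 0.581 -0.096  0.129] [31 33 35]
167 [ 0.581 -0.097  0.123] [32 34 35]
170 [ 0.581 -0.098  0.118] [38 39 41]
173 [ 0.58  -0.096  0.114] [34 34 36]
176 [ 0.581 -0.097  0.108] [32 34 35]
179 [ 0.582 -0.101  0.101] [101 109 114]
182 [ 0.66  -0.295 -0.001] [128 138 144]
185 [ 0.655 -0.284 -0.003] [127 136 143]
188 [ 0.647 -0.266  0.   ] [128 138 143]
191 [ 0.613 -0.182  0.038] [145 122  73]
194 [ 0.61  -0.174  0.036] [136 113  64]
197 [ 0.587 -0.118  0.06 ] [135 137 141]
200 [ 0.583 -0.107  0.061] [130 133 137]
203 [ 0.579 -0.098  0.06 ] [122 124 129]
380 [ 0.575 -0.042  0.216] [63 65 71]
385 [ 0.575 -0.049  0.216] [62 65 72]
390 [ 0.575 -0.055  0.218] [61 64 70]
395 [ 0.572 -0.058  0.246] [ 8  8 11]
400 [ 0.57  -0.06   0.274] [35 34 37]
405 [ 0.57  -0.066  0.273] [29 30 33]
410 [ 0.57  -0.072  0.274] [33 33 33]
415 [ 0.569 -0.077  0.284] [20 21 23]
420 [ 0.566 -0.076  0.322] [55 56 38]
425 [ 0.564 -0.079  0.337] [47 50 33]
430 [ 0.555 -0.063  0.455] [46 47 31]
435 [ 0.553 -0.063  0.479] [46 47 32]
440 [ 0.552 -0.065  0.49 ] [66 68 44]
```

Emit:
step_arm(
  deltas=[
    [-1,0.006,0,-0.001,0],
    [-1,0.012,0,-0.001,0],
    [-1,0.012,0,-0.001,0],
    [-1,0.012,0,-0.001,0],
  ],
)

```text
time_s: 3.05
tool_pos: [0.5845, -0.107, 0.0829]
tool_rot: [-82.6, 90.0, -175.8]
force: [0.2, -0.8, -0.7]
grip_width: 0.0002
```

```bash
python3 - <<'E'
from h import *
print(np.round(monitor.get_obs()['tool_pos'],4))
p,d=read_camera('side');W=cloud('side',d)
for v in range(170,206,2): print(v,np.round(W[v,350],3),p[v,350])
for u in(300,310,320,330,340): print(u,[np.round(W[v,u],3) for v in range(150,165,4)])
cv2.imwrite('pics/s2.png',cv2.resize(p[100:300,220:460,::-1],None,fx=3,fy=3))
E
```

```text
[ 0.5845 -0.107   0.0829]
170 [ 0.58  -0.096  0.119] [33 35 37]
172 [ 0.58  -0.096  0.115] [30 32 34]
174 [ 0.58  -0.097  0.112] [36 36 37]
176 [ 0.58  -0.096  0.109] [34 37 38]
178 [ 0.581 -0.099  0.104] [35 36 39]
180 [ 0.58  -0.097  0.101] [34 39 38]
182 [ 0.58  -0.096  0.098] [33 36 36]
184 [ 0.58  -0.097  0.094] [36 37 40]
186 [ 0.579 -0.095  0.092] [69 76 78]
188 [ 0.648 -0.268 -0.001] [127 137 142]
190 [ 0.645 -0.26  -0.001] [136 132 122]
192 [ 0.612 -0.178  0.038] [146 119  67]
194 [ 0.609 -0.172  0.037] [136 112  64]
196 [ 0.588 -0.119  0.061] [132 132 130]
198 [ 0.585 -0.112  0.061] [134 136 141]
200 [ 0.583 -0.107  0.061] [130 133 137]
202 [ 0.58  -0.099  0.061] [128 131 136]
204 [ 0.58  -0.1    0.057] [115 117 121]
300 [array([ 0.778, -0.305,  0.043]), array([ 0.78 , -0.307,  0.033]), array([ 0.781, -0.308,  0.024]), array([ 0.781, -0.309,  0.014])]
310 [array([ 0.613, -0.022,  0.173]), array([ 0.613, -0.022,  0.167]), array([ 0.612, -0.021,  0.161]), array([ 0.78 , -0.353, -0.002])]
320 [array([ 0.597, -0.021,  0.176]), array([ 0.596, -0.02 ,  0.17 ]), array([ 0.596, -0.02 ,  0.164]), array([ 0.759, -0.361, -0.001])]
330 [array([ 0.581, -0.021,  0.179]), array([ 0.58 , -0.019,  0.173]), array([ 0.58 , -0.018,  0.168]), array([ 0.581, -0.02 ,  0.161])]
340 [array([ 0.562, -0.011,  0.185]), array([ 0.564, -0.017,  0.177]), array([ 0.564, -0.017,  0.171]), array([ 0.563, -0.016,  0.166])]
```

View pics/s2.png

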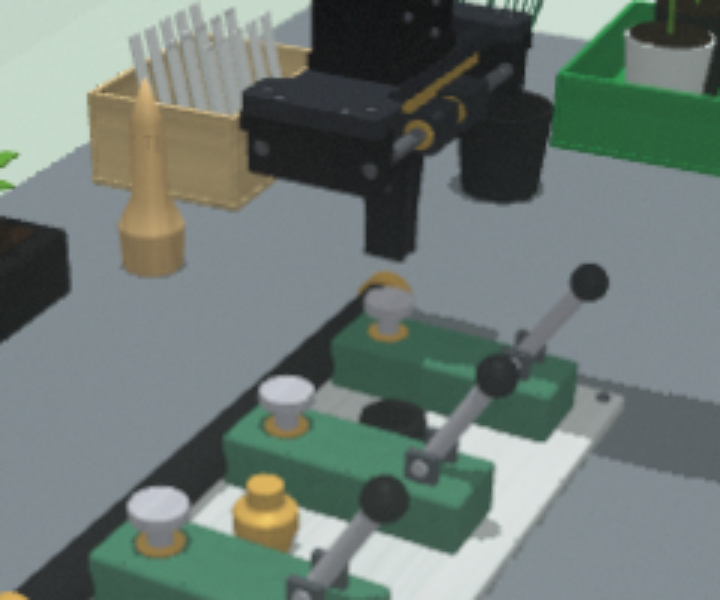

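The tip is really at about z = 0.089 and the body underside at about 0.16, so the reported TCP z reads about 25 mm low. The body-to-tip distance (70 mm) fits the text. I go by camera and force instead.

Emit:
step_arm(
  deltas=[
    [-1,0.01,0,-0.003,0],
    [-1,0.02,0,-0.003,0],
    [-1,0.022,0,-0.003,0],
    [-1,0.022,0,-0.003,0],
    [-1,0.022,0,-0.003,0],
  ],
)

```text
time_s: 3.72
tool_pos: [0.585, -0.1041, 0.0613]
tool_rot: [71.7, 90.0, -21.5]
force: [0.6, -0.1, 0.7]
grip_width: 0.0007
```

```bash
python3 - <<'E'
from h import *
o=monitor.get_obs();print(np.round(o['tool_pos'],4),np.round(o['force'],2))
p,d=read_camera('side');W=cloud('side',d)
for v in range(182,206,2): print(v,np.round(W[v,350],3),p[v,350])
cv2.imwrite('pics/s3.png',cv2.resize(p[140:240,290:410,::-1],None,fx=4,fy=4))
E
```

```text
[ 0.585  -0.1041  0.0613] [ 0.62 -0.12  0.72]
182 [ 0.577 -0.089  0.102] [31 33 36]
184 [ 0.577 -0.09   0.098] [33 35 37]
186 [ 0.578 -0.093  0.093] [34 36 38]
188 [ 0.578 -0.092  0.09 ] [34 36 38]
190 [ 0.578 -0.093  0.086] [33 37 37]
192 [ 0.578 -0.094  0.082] [33 36 38]
194 [ 0.578 -0.093  0.079] [33 36 35]
196 [ 0.577 -0.093  0.075] [36 38 40]
198 [ 0.577 -0.092  0.072] [34 38 38]
200 [ 0.582 -0.105  0.062] [110 113 118]
202 [ 0.581 -0.102  0.06 ] [131 133 138]
204 [ 0.579 -0.097  0.058] [116 118 123]
```

View pics/s3.png

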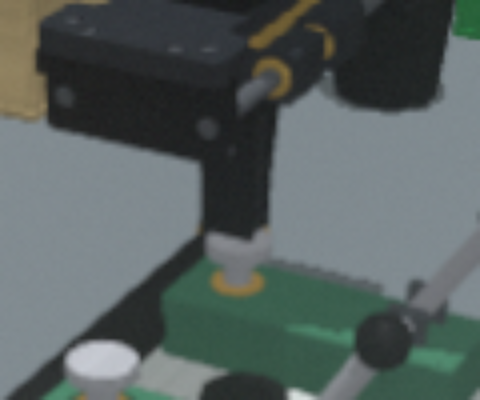

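The fingertip is centred over the head at crop (237,235) with about 7 mm of gap. Next I feel for contact.

Emit:
step_arm(
  deltas=[
    [-1,0.004,0,0,0],
    [-1,0.007,0,0,0],
    [-1,0.009,0,0,0],
    [-1,0.009,0,0,0],
    [-1,0.009,0,0,0],
  ],
)

```text
time_s: 4.4
tool_pos: [0.5848, -0.1041, 0.0528]
tool_rot: [11.3, 90.0, -81.9]
force: [-2.1, 0.3, 5.9]
grip_width: 0.0006
```

Emit:
step_arm(
  deltas=[
    [-1,0,0,0,0],
    [-1,0,0,0,0],
  ],
)

```text
time_s: 4.65
tool_pos: [0.5848, -0.1041, 0.0528]
tool_rot: [13.2, 90.0, -80.0]
force: [-1.8, 0.2, 5.5]
grip_width: 0.0004
```

Emit:
step_arm(
  deltas=[
    [-1,-0.001,0,0,0],
    [-1,-0.001,0,0,0],
    [-1,-0.001,0,0,0],
    [-1,-0.001,0,0,0],
  ],
)

```text
time_s: 5.15
tool_pos: [0.5848, -0.1041, 0.0532]
tool_rot: [43.4, 90.0, -49.8]
force: [-1.7, -0.3, 4.7]
grip_width: 0.0004
```

Emit:
step_arm(
  deltas=[
    [-1,-0.001,0,0,0],
    [-1,-0.001,0,0,0],
    [-1,-0.001,0,0,0],
  ],
)

```text
time_s: 5.52
tool_pos: [0.5848, -0.1041, 0.0539]
tool_rot: [51.4, 90.0, -41.9]
force: [-0.4, -0.2, 3.0]
grip_width: 0.0002
```

2.3 N/mm, so the -y valve is sound: about 2.4 mm of sink at 6 N. Next the middle one.

Emit:
step_arm(
  deltas=[
    [-1,-0.014,0,0,0],
    [-1,-0.014,0,-0.04,0],
    [-1,-0.014,0,-0.08,0],
    [-1,-0.014,0,-0.115,0],
    [-1,-0.014,0,-0.115,0],
    [-1,-0.01,0,-0.115,0],
    [-1,-0.005,0,-0.115,0],
    [-1,-0.001,0,-0.115,0],
    [-1,0.001,0,-0.115,0],
    [-1,0.002,0,-0.115,0],
    [-1,0.002,0,-0.115,0],
    [-1,0.002,0,-0.115,0],
  ],
)

```text
time_s: 7.02
tool_pos: [0.591, 0.0094, 0.0526]
tool_rot: [-14.9, 89.9, -108.2]
force: [-2.2, -3.0, 5.6]
grip_width: 0.0003
```

The middle one gives 5.6 N at the same depth, so it is sound too. Now the +y one, felt just as deep at first.

Emit:
step_arm(
  deltas=[
    [-1,0,0,0,0],
    [-1,-0.016,0,0,0],
    [-1,-0.016,0,-0.04,0],
    [-1,-0.016,0,-0.08,0],
    [-1,-0.016,0,-0.115,0],
    [-1,-0.016,0,-0.115,0],
    [-1,-0.01,0,-0.115,0],
    [-1,-0.005,0,-0.115,0],
    [-1,-0.002,0,-0.115,0],
    [-1,0,0,-0.115,0],
    [-1,0,0,-0.115,0],
    [-1,0,0,-0.115,0],
  ],
)

```text
time_s: 8.52
tool_pos: [0.5979, 0.1252, 0.0523]
tool_rot: [60.7, 90.0, -32.6]
force: [0.2, -1.7, 1.5]
grip_width: -0.0
```

The same depth gives only 1.5 N, which suggests this is the tired one. I push on in steps to about 6 N to confirm.

Emit:
step_arm(
  deltas=[
    [-1,0.002,0,0,0],
    [-1,0.004,0,0,0],
    [-1,0.004,0,0,0],
    [-1,0.004,0,0,0],
  ],
)

```text
time_s: 9.02
tool_pos: [0.598, 0.1255, 0.0483]
tool_rot: [84.0, 90.0, -9.2]
force: [0.4, -1.3, 3.9]
grip_width: 0.0004
```

Emit:
step_arm(
  deltas=[
    [-1,0.002,0,0,0],
    [-1,0.003,0,0,0],
    [-1,0.003,0,0,0],
    [-1,0.003,0,0,0],
  ],
)

```text
time_s: 9.52
tool_pos: [0.598, 0.1255, 0.0453]
tool_rot: [83.5, 90.0, -9.7]
force: [0.3, -1.9, 5.2]
grip_width: 0.0004
```

Sank about 9.8 mm at about 5 N, so the +y valve is the tired one. I retreat and go behind its lever.

Emit:
step_arm(
  deltas=[
    [-1,-0.03,0,0,0],
    [-1,-0.07,0,0,0],
    [-1,-0.075,0,0,0],
    [-1,-0.075,-0.04,0,0],
    [-1,-0.075,-0.08,0,0],
    [-1,-0.075,-0.12,0,0],
    [-1,-0.075,-0.15,0,0],
    [-1,-0.075,-0.15,0,0],
    [-1,-0.06,-0.15,0,0],
    [-1,-0.04,-0.15,0,0],
    [-1,-0.03,-0.15,0,0],
    [-1,-0.03,-0.15,0,0],
  ],
)

```text
time_s: 11.02
tool_pos: [0.4472, 0.1339, 0.0736]
tool_rot: [-94.6, 89.8, 172.1]
force: [0.3, -0.4, -0.4]
grip_width: 0.0007
```

```bash
python3 - <<'E'
from h import *
o=monitor.get_obs();print(np.round(o['tool_pos'],4),np.round(o['force'],2))
p,d=read_camera('side')
cv2.imwrite('pics/s4.png',cv2.resize(p[130:330,220:460,::-1],None,fx=3,fy=3))
E
```

```text
[0.4472 0.1339 0.0736] [ 0.31 -0.44 -0.44]
```

View pics/s4.png

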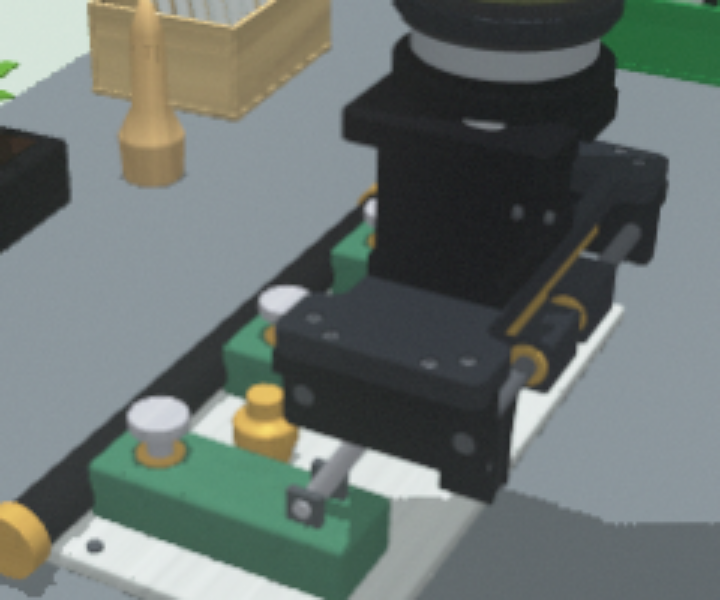

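The finger at crop (475,490) stands on the -x side of the near lever, clear of it, and the body is above the ball. Now I push towards +x.

Emit:
step_arm(
  deltas=[
    [-1,0,0.008,0,0],
    [-1,0,0.016,0,0],
    [-1,0,0.022,0,0],
    [-1,0,0.028,0,0],
    [-1,0,0.034,0,0],
    [-1,0,0.04,0,0],
    [-1,0,0.046,0,0],
    [-1,0,0.052,0,0],
    [-1,0,0.058,0,0],
    [-1,0,0.064,0,0],
    [-1,0,0.07,0,0],
    [-1,0,0.07,0,0],
  ],
)

```text
time_s: 12.58
tool_pos: [0.518, 0.13, 0.0747]
tool_rot: [-94.1, 90.0, 172.7]
force: [-0.6, 1.1, -0.5]
grip_width: 0.0004
```

Emit:
step_arm(
  deltas=[
    [-1,0,0.003,0,0],
    [-1,0,0.005,0,0],
    [-1,0,0.005,0,0],
  ],
)

```text
time_s: 12.95
tool_pos: [0.523, 0.1297, 0.0751]
tool_rot: [68.2, 90.0, -25.1]
force: [-1.9, -0.1, 0.3]
grip_width: 0.0005
```

Emit:
step_arm(
  deltas=[
    [-1,0,0.002,0,0],
    [-1,0,0.003,0,0],
    [-1,0,0.003,0,0],
  ],
)

```text
time_s: 13.32
tool_pos: [0.526, 0.1296, 0.0751]
tool_rot: [88.1, 90.0, -5.1]
force: [-1.3, 1.1, 0.1]
grip_width: 0.0006
```

```bash
python3 - <<'E'
from h import *
o=monitor.get_obs();print(np.round(o['tool_pos'],4),np.round(o['force'],2))
p,d=read_camera('side')
cv2.imwrite('pics/s5.png',cv2.resize(p[130:330,220:460,::-1],None,fx=3,fy=3))
E
```

```text
[0.526  0.1296 0.0751] [-1.31  1.12  0.09]
```

View pics/s5.png

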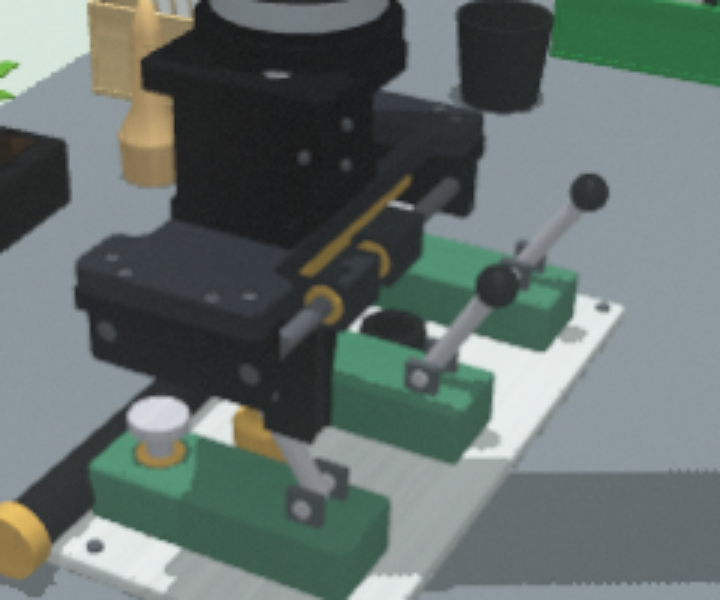

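The lever has swung past upright and leans to +x at crop (300,460). The other two are still open. There is no stop force yet, so I continue.

Emit:
step_arm(
  deltas=[
    [-1,0,0.002,0,0],
    [-1,0,0.004,0,0],
    [-1,0,0.004,0,0],
  ],
)

```text
time_s: 13.75
tool_pos: [0.5277, 0.1295, 0.0745]
tool_rot: [-78.8, 89.7, -172.0]
force: [-7.0, 0.3, 3.0]
grip_width: 0.0004
```

Emit:
step_arm(
  deltas=[
    [-1,0,0.002,0,0],
    [-1,0,0.003,0,0],
    [-1,0,0.003,0,0],
  ],
)

```text
time_s: 14.12
tool_pos: [0.5282, 0.1296, 0.0742]
tool_rot: [-78.1, 89.5, -171.3]
force: [-13.3, -1.2, 7.1]
grip_width: 0.0006
```

It is at the stop: the force rises with almost no movement. I back off, lift and clear the view.

Emit:
step_arm(
  deltas=[
    [-1,0,-0.015,0,0],
    [-1,0,-0.04,0,0],
    [-1,0,-0.06,0,0],
    [-1,-0.03,-0.06,0,0],
    [-1,-0.09,-0.06,0,0],
    [-1,-0.14,-0.06,0,0],
    [-1,-0.16,-0.06,0.05,0],
    [-1,-0.16,-0.04,0.1,0],
    [-1,-0.16,-0.02,0.16,0],
    [-1,-0.16,0,0.22,0],
    [-1,-0.16,0,0.28,0],
    [-1,-0.16,0,0.34,0],
  ],
)

```text
time_s: 15.62
tool_pos: [0.5144, -0.2127, 0.2357]
tool_rot: [65.8, 89.8, -27.4]
force: [0.7, 0.8, 0.1]
grip_width: 0.0003
```

Emit:
step_arm(
  deltas=[
    [-1,0,0,0.06,0],
    [-1,0,0,0.12,0],
    [-1,0,0,0.12,0],
    [-1,0,0,0.12,0],
  ],
)

```text
time_s: 16.12
tool_pos: [0.5075, -0.3299, 0.2353]
tool_rot: [86.1, 89.9, -7.1]
force: [0.4, 1.2, 0.1]
grip_width: 0.0003
```

```bash
python3 - <<'E'
from h import *
for c in('side','top'):
    p,d=read_camera(c); W=cloud(c,d); W[d==0]=np.nan
    g=p.max(2).astype(int)
    for i,q in enumerate(P):
        # black ball: dark points 75..112 mm high near each valve axis
        m=(g<60)&(W[...,2]>.082)&(W[...,2]<.115)&(abs(W[...,1]-q[1]-.004)<.02)&(abs(W[...,0]-q[0]+.08)<.06)
        print(c,i,m.sum(),np.round(np.nanmean(W[m],0)-[q[0]-.08,q[1],0],4))
    if c=='side': cv2.imwrite('pics/s6.png',cv2.resize(p[130:330,220:460,::-1],None,fx=3,fy=3))
E
```

```text
side 0 172 [0.032  0.0065 0.1005]
side 1 147 [-0.0312  0.011   0.1024]
side 2 120 [-0.033   0.011   0.1008]
top 0 125 [ 3.460e-02 -1.000e-04  1.053e-01]
top 1 112 [-0.0289  0.0048  0.1088]
top 2 116 [-0.0313  0.0059  0.1067]
```

View pics/s6.png

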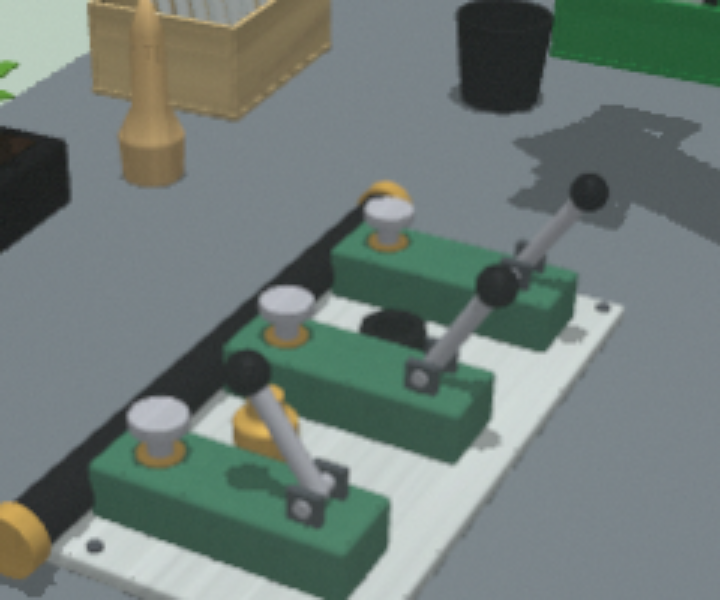

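The near (+y) lever is over towards its plunger, with its ball at crop (247,372), +33 mm from the pivot where full shut is +34. The other two balls, at (497,285) and (590,190), have not moved, and all three plungers are back up.

```bash
python3 -c "
from h import *
print(env.sign_off())"
```

```text
the job is handed in; nothing more can be done
None
```

The tired valve was the one at the +y end of the manifold. I shut its lever and left the other two open. The job is handed in after about 16 s of robot time.

- **Finding it:** I pushed all three plungers to about 5–6 N. The -y and middle plungers each sank about 2.5 mm at 5.6–5.9 N, so they are sound. The +y plunger sank about 10 mm at 5.2 N. I never pushed a sound plunger anywhere near its stop.
- **Shutting it:** I pushed the +y lever over until it met its stop. There the force rose from about 1 N to 13 N with almost no further movement.
- **Last checks:** Both cameras put the shut lever's ball 32–35 mm past its pivot on the plunger side; full shut is 34 mm. The other two balls are still about 30 mm on the open side. All plungers are back up, and the arm stands clear.
- **Disagreement:** The arm's reported TCP height disagreed with the side camera. It read about 25 mm low at first, and the gap then varied from about 8 to 25 mm. I set heights by camera and contact force instead.

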